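# Set the bench-top dough sheeter to its thickness and width stops

### The arm

A 7-joint arm with a two-finger parallel gripper is mounted at the origin on a cart in front of the work surface, level with it; the furniture and walls round the work are solid. World frame = base frame: x ahead of the robot, y to its left, z up, the work surface at z = 0. Lengths are in m, angles in rad, forces in N, time in s.
With the tool pointing down it reaches from about 0.425 to 0.95 m from the base axis. Payload 4.7 kg.
Tool frame: the origin (TCP) lies at the very end of the fingers, on their centre line; the grasp point (between the pads) lies 19 mm behind it; z points along the fingers, y is the line along which they close (so a half turn about z gives the same grasp; the last joint's range is limited). The gripper opens to 85 mm and grips with 20 to 120 N. Pads are 22 mm wide; open, the fingers measure 114 mm over their backs; the gripper's body (76 mm by 85 mm) begins 54 mm behind the grasp point. The pads swing forward as they close: fully open they stand 13 mm farther back than shut.
Start: joints at [-1.283, 0.469, -0.049, 1.532, 0.024, 1.141, -0.082], TCP at [0.21, 0.641, 0.231] pointing down, gripper open.
Joint ranges: [-2.59, 2.59], [-0.33, 1.99], [-1.39, 1.29], [0.1, 2.45], [-1.04, 4.18], [0.21, 1.99], [-2.66, 2.66]. Speed limits (rad/s): [2.57, 2.57, 3.14, 3.14, 3.14, 3.14, 3.14].

### API

Orientations are given as [roll, pitch, yaw] about the fixed x, y, z axes, in that order (R = Rz(yaw) Ry(pitch) Rx(roll)).
In Python, from plant import telemetry, read_camera, camera_info, order gives the robot as it stands. The module is installed in compiled form; this text tells all that it offers.
- The arm moves only by the shell command python3 -m pendant 'ROWS' [FORCE]. ROWS is JSON, a list of rows, each a list of 3 entries, a list of its own where there are three numbers: the shift along the tool's x, y, z in units of 20 cm (1.0 is 20 cm), then the turn about the tool's z in units of 90 degrees (1.0 is 90 degrees), then the closure, from -1 (fully open) to 1 (shut). In form: [[[dx, dy, dz], yaw, hand], ...]. A call has exactly 5 rows; each row is the pose to reach, as a shift and turn from the pose commanded when the call began, along the tool's axes at that moment; what a row does not reach only later rows make up. A row lasts 1/12 s, in which the tool goes at most 41.7 mm and 7.16 degrees, less where a joint would pass 70% of its speed; a pose out of reach is approached as far as the arm can. A call with a number of a shift or a turn outside -1 to 1 is refused whole. A call with a gripper value outside its range is refused whole. The fingers move at their own pace and stop on an object; FORCE is the grip in N (left out, the last holds). Time passes only in rows, so rows that repeat a pose let the fingers close, or fill a call up. It gives the time, the measured TCP pose, the force, the opening and the grip force at its end, in the units of the state.
- telemetry.get_state(): the state, without advancing time (a new reading comes with each control period).
- read_camera(name): name is "side" or "top"; returns the picture (420x560x3 uint8, blue, green, red); there is no depth.
- camera_info(name): a dict with "K" (3x3 intrinsics, pixels), "origin" and "orientation" of the camera in the world. Camera axes: x right, y down, z forward; pixel columns grow to the right and rows downward; lengths in m; the calibration is good to about 2 mm. A picture is of the moment at which its call begins. camera_info takes no time and is no camera call.
- order.finish_job(): hands the job in; it is judged then, once.
The state is a dict: "clock": time; "joint_positions": joint angles; "joint_velocities": joint speeds; "tau": joint torques, N m; "eef_pos": TCP position; "orientation": TCP orientation; "force": force on the tool from outside, world axes, zero at the start; "torque": the same for the moment, N m; "gripper_width": finger opening in m; "grip_force": force on a finger pad.
Only numpy, scipy, OpenCV 4.12 (cv2) and the standard library are available. Lean on these libraries where they do the work, as an engineer would, in place of code of your own. Each camera call takes 0.05 s, during which the arm holds its last target. There are 200 camera calls.

### The job

Set the dough sheeter up for the next batch. Grip the black handle of the thickness lever, pull the lever straight out towards you to free it from its parking gate, swing it clockwise until it rests against the black buffer of the orange stop on the dial, and let it spring fully back in. Hang the loose steel width guide by its hook on the cross bar over the feed table, on the near side of the orange collar, hanging plumb and slid along until it touches the collar. The stop and the collar are already set, so meet them softly and do not shift them; let go of everything and leave the buns and the dish where they are.

Things in the scene. Friction and masses are not known exactly. Their poses are not given: they have to be found in the camera images.
- sheeter: White dough sheeter, fixed, 340 mm deep and high. Origin on the worktop below the lever's pivot, in the plane of the white front plate; x into the machine (away from the robot), y left, z up. Head y -95..95 mm. Right of it the feed table (y -90..-317, x 0..340, top z 70 mm), left a steel chute to y 222.
- tray_lip (a point): Middle of the front edge of the steel tool tray on top of the sheeter (underside z 315 mm, 190 mm wide, rim to z 341): it juts 60 mm out over the lever, so a gripper pointing straight down cannot reach the handle; come tilted 30 to 50 degrees from vertical, wrist up and towards the robot.
- thickness_lever (a joint): Lever angle, rad, clockwise seen from the robot, 0 to 1.95. At 0 it leans 0.87 to the left of upright (lean to the right = value - 0.87). Turns with 0.25 N m of friction (2 N at the handle) and stays where left. Starts at 0 to 0.03, locked by the parking gate (play to about 0.05) until pulled out.
- lever_pull (a joint): How far the lever is pulled out towards the robot (-x of the sheeter), 0 to 0.015 m. A spring draws it in: 5 N at 0, 10 N at 0.015. From 0.012 its tongue clears the gate's dark prong, which is passed at a lever angle of 0.45; after that let it spring back in: pulled out, it would pass in front of the stop's buffer and strike the lug.
- lever_pivot (a point): On the lever's pivot axis (along the sheeter's x), 105 mm above the worktop, 30 mm before the front plate. The handle moves on a circle of 125 mm radius round this axis, in the sheeter's y-z plane.
- grip (a point): Centre of the black round handle at the lever's end: 26 mm diameter, 38 mm long, axis along the sheeter's x; 59 mm before the front plate when in. It revolves freely on its spindle, so the gripper may keep one orientation as the lever swings. The arm behind it (16 mm wide, 8 thick) is 29 mm nearer the plate.
- lever_edge (a point): Point on the clockwise (right-hand) edge of the lever arm, 67 mm from the pivot, that meets the buffer of the orange stop: there it is 4 to 16 mm short of stop_face. Turns with the lever.
- stop_face (a point): Middle of the flat face of the orange lug that looks at the lever, 67 mm from the pivot; from it the stop screw's black sprung buffer (11 mm diameter) sticks out 4 to 16 mm towards the lever, a different length each time and not in the readings: feel or see where it is met (at a lever angle of 0.6 to 1.6).
- lever_arm: Steel arm of the lever, 16 mm wide, 8 mm thick; origin on the pivot axis, z along the arm towards the handle, x along the pivot axis away from the robot.
- thickness_stop: Orange stop lug (12 x 18 mm, 34 deep) on the dial, with its screw and sprung buffer. Origin on the pivot axis, x along it. The buffer gives 3 mm under 0.6 to 3.6 N; the lever's friction keeps it lightly pressed once let go. The lug itself slips round the dial if the handle pushes with more than 14 N.
- bar_front (a point): On the axis of the steel cross bar (10 mm diameter, 162 mm above the worktop, 200 mm right of the sheeter's middle, 105 mm from the head), level with the front plate. The bar runs from here along the sheeter's x, free to the collar and on to 335 mm. A front post of the bar's height with a 17 mm ball stands 6 mm before it.
- collar (a point): Centre of the orange collar on the bar: 24 mm diameter, 14 mm long (front face 7 mm before this point), thumb screw on top to 23 mm above the bar's axis. Stands 100 to 170 mm behind bar_front; slips along the bar if pushed with more than 12 N.
- width_guide: Loose steel width guide, 141 mm high, 0.2 kg, upright at the start. Origin mid underside, z up. Shoe 44 (x) x 90 (y) x 4 mm, plate above it to z 53 mm, J-hook above. Hung, its x, y, z are parallel to the sheeter's and the shoe floats 5 mm above the belt (z 69 mm). Blue grip tab on top.
- guide_hook (a point): In the guide's hook, 87 mm above its underside; on the bar's axis when hung, 23 mm before the collar's centre when touching it. Hook 32 mm wide (x); shank at y -14..-7 mm, crown underside z 92, tip at y 7..19 down to z 70. The bar enters from +y between z 53 and 70 (its axis at z 61), then the guide is let down.
- guide_tab (a point): Middle of the blue grip tab: 18 (x) x 24 (y) mm, from 101 to 141 mm above the guide's underside; this point at 124 mm.
- choux_0: Choux bun, 87 mm wide, 60 mm high, loose on the worktop; leave it alone. Origin under its middle.
- choux_1: Choux bun, 76 mm wide, 53 mm high, loose on the worktop; leave it alone. Origin under its middle.
- choux_2: Choux bun, 69 mm wide, 53 mm high, loose on the worktop; leave it alone. Origin under its middle.
- clear_dish: Small round dish, 74 mm wide, 24 mm high, loose on the worktop; leave it alone. Origin under its middle.
Things that resemble listed ones, but are neither listed nor needed, are in the scene too. Several things have the shape of the width_guide; the one meant has the colours described above.

How it is judged:
At the end, for the whole second after the job is handed in: Lever arm resting on the buffer of the orange stop (contact force over 0.3 N) and sprung back in (under 3 mm out); width guide hanging on the bar (within 6 mm across, 4 mm high, 8 degrees of plumb, 14 degrees of square), on the near side of the collar, gap to it under 2.5 mm; all at rest (contact force between lever_arm and thickness_stop above 0.3 N and value of joint lever_pull below 0.003 m and x of guide_hook in the frame of collar between -0.0255 and -0.021 m and y of guide_hook in the frame of collar between -0.006 and 0.006 m and z of guide_hook in the frame of collar between -0.004 and 0.004 m and angle between width_guide's own z axis and vertical below 0.14 rad and angle between the x axis of width_guide and the x axis of sheeter, either way round below 0.25 rad and linear speed of width_guide below 0.02 m/s and velocity of joint thickness_lever below 0.05 rad/s); the robot touches nothing.
It fails at once if the orange stop is shifted by more than 3 mm (distance of stop_face from where it was at the start of the episode above 0.003 m).
It fails at once if the orange collar is shifted by more than 3 mm (distance of collar from where it was at the start of the episode above 0.003 m).
It fails at once if a bun or the dish is pushed more than 3 cm (distance of any of choux_0, choux_1, choux_2, clear_dish from where it was at the start of the episode above 0.03 m).
It also fails if it takes over 51 s, if anything falls off the work surface, if the arm or the gripper's body presses on something with over 40 N, if the wrist force passes 120 N, or if a joint passes its speed limit or range.

## Working session

There is one attempt and no reset: what is moved stays moved. The work goes in short steps, Python scripts to look and compute and a shell command to move; the robot and the scene stay as the last step left them, time stands still between calls to the robot, and variables do not carry over. Pictures are saved under pics/ and viewed, at most 10 in all, crops included, and the job is handed in when it is done.

```bash
mkdir -p pics
python3 - <<'E'
from plant import telemetry, read_camera, camera_info
import cv2, numpy as np
for n in("side","top"):
    i=camera_info(n); print(n,np.round(i["K"],1).tolist(),i["origin"],i["orientation"])
    cv2.imwrite(f"pics/{n}0.png",read_camera(n))
s=telemetry.get_state(); print(s)
E
```

```text
side [[407.0, 0.0, 277.6], [0.0, 407.0, 210.4], [0.0, 0.0, 1.0]] [ 0.00535844 -1.3122564   0.91751586] [-2.06651618 -0.00906274 -0.39914485]
top [[400.9, 0.0, 279.1], [0.0, 400.9, 208.4], [0.0, 0.0, 1.0]] [-0.00647031 -0.04044795  1.61841566] [-2.78044033 -0.00450551 -1.67190484]
{'clock': 0.1, 'joint_positions': array([-1.28288733,  0.46940124, -0.04859876,  1.53354359,  0.02410071,
        1.14100716, -0.08235082]), 'joint_velocities': array([ 0.00085021, -0.00221315,  0.0005056 , -0.00501081,  0.00079444,
       -0.00063068,  0.00010542]), 'tau': array([ 4.27392615e-04, -5.11519504e+01, -4.70303698e-02, -2.38390213e+01,
        1.07149832e-02,  4.33374211e-03,  6.97690439e-07]), 'eef_pos': array([0.21011145, 0.64092655, 0.23035218]), 'orientation': array([-3.13981989e+00,  5.97853109e-05,  2.82476493e+00]), 'force': array([ 0.51158682, -0.03181433, -0.71582607]), 'torque': array([ 0.01478275, -0.07381408,  0.07855218]), 'grip_force': 0.0, 'gripper_width': 0.08541172511076277}
```

View pics/side0.png

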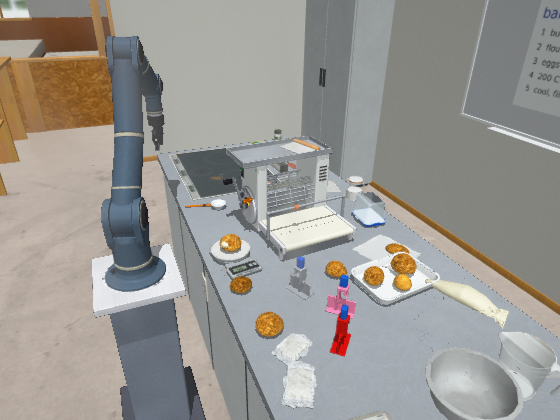

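View pics/top0.png

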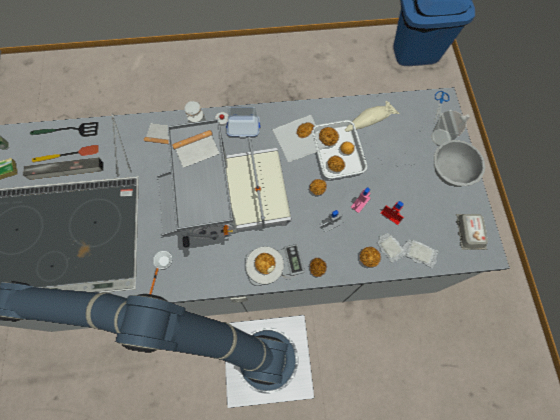

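Both views show the sheeter centre-left. There are three guide shapes: steel with a blue tab (side 299,275; top 331,220), pink (side 342,297; top 361,200) and red (side 342,330; top 393,212). The steel one fits the description. Next I'll check it in close crops.

Run:
```python
import cv2, numpy as np
s=cv2.imread("pics/side0.png");t=cv2.imread("pics/top0.png")
a=cv2.resize(s[125:305,215:375],None,fx=3.3,fy=3.3,interpolation=cv2.INTER_CUBIC)
b=cv2.resize(t[110:270,160:360],None,fx=3.7,fy=3.7,interpolation=cv2.INTER_CUBIC)
for k in range(0,160,20): cv2.putText(a,str(215+k),(int(k*3.3),8),0,.3,(0,0,255)); 
for k in range(0,180,20): cv2.putText(a,str(125+k),(0,int(k*3.3)+4),0,.3,(0,0,255))
for k in range(0,200,20): cv2.putText(b,str(160+k),(int(k*3.7),8),0,.3,(0,0,255))
for k in range(0,160,20): cv2.putText(b,str(110+k),(0,int(k*3.7)+4),0,.3,(0,0,255))
cv2.imwrite("pics/a.png",a);cv2.imwrite("pics/b.png",b)
```

```text
(no output)
```

View pics/a.png

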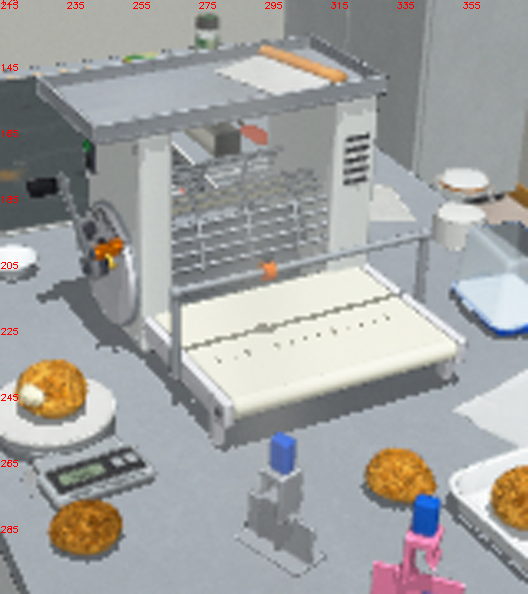

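View pics/b.png

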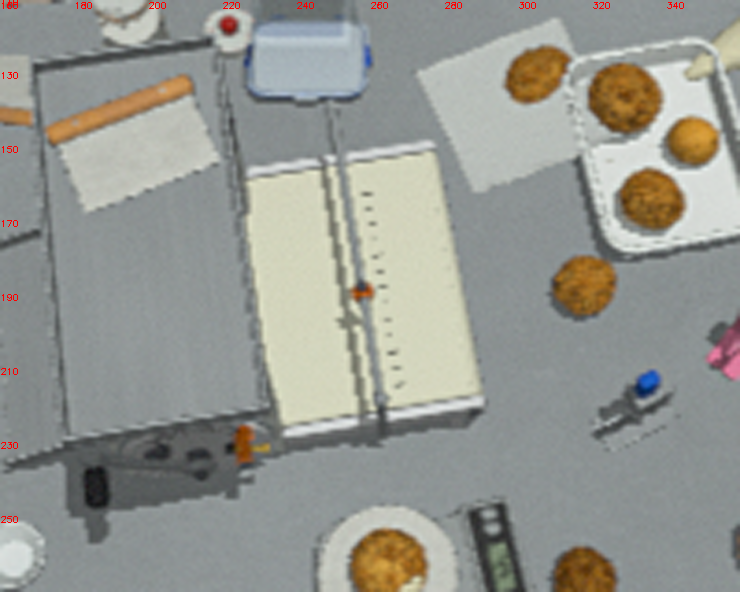

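The crops confirm the choice: the steel guide with its blue tab is at side (301,262) / top (335,214). The grip is at side (227,181) / top (186,241), the collar at side (296,206) / top (258,188), and the bar front ball at side (268,213) / top (262,219).

```bash
cat > h.py <<'E'
import cv2, numpy as np
from scipy.spatial.transform import Rotation as Ro
from plant import telemetry, read_camera, camera_info
C={n:camera_info(n) for n in("side","top")}
def ray(n,p):
    c=C[n]; d=Ro.from_euler("xyz",c["orientation"]).as_matrix()@np.linalg.inv(c["K"])@np.array([p[0],p[1],1.]); return np.array(c["origin"]),d/np.linalg.norm(d)
def plane(n,p,z): o,d=ray(n,p); return o+d*(z-o[2])/d[2]
def tri(ps,pt):
    o1,d1=ray("side",ps);o2,d2=ray("top",pt)
    s=np.linalg.lstsq(np.stack([d1,-d2],1),o2-o1,rcond=None)[0]; a=o1+s[0]*d1;b=o2+s[1]*d2
    return (a+b)/2,np.linalg.norm(a-b)
def proj(n,P):
    c=C[n]; q=c["K"]@Ro.from_euler("xyz",c["orientation"]).as_matrix().T@(np.array(P)-c["origin"]); return q[:2]/q[2]
def blob(img,lo,hi,box):
    x0,y0,x1,y1=box; m=cv2.inRange(cv2.cvtColor(img[y0:y1,x0:x1],cv2.COLOR_BGR2HSV),lo,hi)
    n,l,s,c=cv2.connectedComponentsWithStats(m); k=1+np.argmax(s[1:,4]); return c[k]+[x0,y0],s[k]+[x0,y0,0,0,0]
np.set_printoptions(precision=4,suppress=True)
E
python3 - <<'E'
from h import *
s=cv2.imread("pics/side0.png");t=cv2.imread("pics/top0.png")
B=((100,120,60),(130,255,255));O=((3,160,120),(15,255,255));K=((0,0,0),(180,255,55))
for nm,r,bs,bt in(("tab",B,(290,250,312,273),(325,205,345,222)),("collar",O,(288,200,304,214),(250,180,265,196)),("grip",K,(218,175,236,190),(178,232,192,250)),("stop",O,(235,190,256,210),(220,222,230,238))):
    a=blob(s,*r,bs);b=blob(t,*r,bt); print(nm,a[0],a[1],b[0],b[1],*tri(a[0],b[0]))
print("ball",*tri((268,213),(262.5,219)))
for p in((236,226),(290,218),(276,149),(227,155)): print("table",plane("top",p,.07))
for p in((177,228),(232,220)): print("traylip",plane("top",p,.341))
for p in((287,288),(304,299),(313,293)): print("shoe side",plane("side",p,.0))
for p in((320,227),(325,231),(342,222)): print("shoe top",plane("top",p,.004))
a=cv2.resize(s[250:305,275:325],None,fx=10,fy=10,interpolation=cv2.INTER_CUBIC)[:,:400+100]
b=cv2.resize(t[205:237,313:347],None,fx=8.8,fy=8.8,interpolation=cv2.INTER_CUBIC)
c=np.zeros((550,800,3),np.uint8);c[:,:500]=a;c[:b.shape[0],500:500+b.shape[1]]=b[:,:300];cv2.imwrite("pics/c.png",c)
E
```

```text
tab [300.4 261.6] [297 256   7  12  65] [334.4375 213.1875] [332 210   6   7  32] [ 0.5132 -0.3208  0.1235] 0.0010875808013890546
collar [296.3333 205.6667] [295 205   3   3   6] [257.5 189. ] [256 188   4   3   6] [ 0.6324 -0.0264  0.1656] 0.006837818428418868
grip [227.2609 181.3696] [223 179  10   6  46] [185.6562 241.2344] [183 236   7  11  64] [0.4365 0.2556 0.1868] 0.0008480459827162939
stop [247.4483 200.1034] [244 197   8   7  29] [225.7308 229.3462] [224 225   4  10  26] [0.4774 0.1087 0.1574] 0.0004261238911352687
ball [ 0.5073 -0.0352  0.1624] 0.008058087667714275
table [0.5162 0.0755 0.07  ]
table [ 0.5286 -0.1465  0.07  ]
table [ 0.8524 -0.1209  0.07  ]
table [0.844  0.0939 0.07  ]
traylip [0.4373 0.2516 0.341 ]
traylip [0.4472 0.0672 0.341 ]
shoe side [ 0.4808 -0.2912  0.    ]
shoe side [ 0.5105 -0.3658  0.    ]
shoe side [ 0.553  -0.3497  0.    ]
shoe top [ 0.4986 -0.2729  0.004 ]
shoe top [ 0.479  -0.2915  0.004 ]
shoe top [ 0.5115 -0.3691  0.004 ]
```

View pics/c.png

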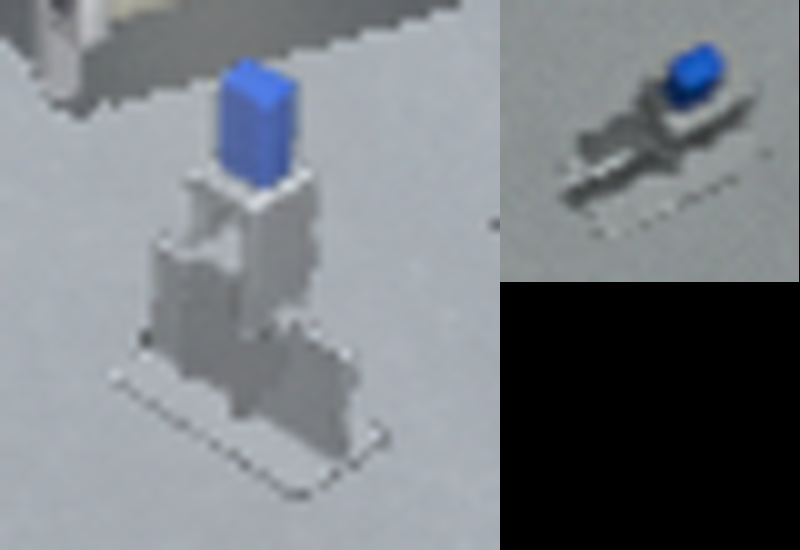

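The close crop confirms the steel guide. Its shank is on the right in the side view, so the hook opens to the left, and the shoe corners give a yaw of about 22°. I'll refine the sheeter frame and collar, then write a helper that converts targets to tool units.

```bash
cat >> h.py <<'E'
def go(P,psi=None):
    "print shift in tool axes (units) and turn (units) from the present pose to world P, tool yaw psi deg (tool down)"
    s=telemetry.get_state(); R=Ro.from_euler("xyz",s["orientation"]); d=R.inv().apply(np.array(P)-s["eef_pos"])
    t=0
    if psi is not None: t=-(((psi-np.degrees(s["orientation"][2]))+180)%360-180)/90
    print("t",round(s["clock"],2),"pos",s["eef_pos"],"rpy",np.degrees(s["orientation"]).round(1),"F",s["force"].round(1),"w",round(s["gripper_width"],4),"-> shift",d/.2,"mm",d*1000,"turn",round(t,3))
E
python3 - <<'E'
from h import *
s=cv2.imread("pics/side0.png");t=cv2.imread("pics/top0.png")
O=((3,110,90),(18,255,255))
for n,i,b in(("side",s,(288,198,306,216)),("top",t,(250,180,266,198))):
    p,q=blob(i,*O,b); print(n,p,q,plane(n,p,.164))
for p in((262.4,219.5),(249.2,137)): print("bar",plane("top",p,.162))
O0=np.array([.5012,.1639,0]);Rz=Ro.from_euler("z",.061)
for nm,P in(("ball",(-.006,-.2,.162)),("c100",(.1,-.2,.162)),("c150",(.15,-.2,.162)),("barend",(.335,-.2,.162)),("tabFL",(0,-.09,.07)),("tabFR",(0,-.317,.07)),("RR",(.34,-.317,.07)),("lipL",(-.06,.095,.341)),("lipR",(-.06,-.095,.341))):
    W=O0+Rz.apply(P);print(nm,W,proj("side",W).round(1),proj("top",W).round(1))
go((.45,.16,.45),90)
E
```

```text
side [296.5294 206.4118] [295 204   4   6  17] [ 0.6359 -0.0282  0.164 ]
top [257.5    188.6429] [255 187   6   4  14] [ 0.631  -0.0258  0.164 ]
bar [ 0.5012 -0.034   0.162 ]
bar [ 0.8686 -0.0106  0.162 ]
ball [ 0.5074 -0.0361  0.162 ] [267.1 213.6] [262.8 217.9]
c100 [ 0.6132 -0.0296  0.162 ] [291.5 208. ] [258.9 192.9]
c150 [ 0.6631 -0.0266  0.162 ] [302.5 205.5] [257.  181.5]
barend [ 0.8478 -0.0153  0.162 ] [341.1 196.7] [250.7 141.3]
tabFL [0.5067 0.0741 0.07  ] [257.3 221.1] [236.5 228.2]
tabFR [ 0.5205 -0.1525  0.07  ] [282.  248.5] [291.7 219.7]
RR [ 0.8599 -0.1318  0.07  ] [356.6 228.3] [278.3 147.3]
lipL [0.4355 0.2551 0.341 ] [225.1 147.6] [176.  228.6]
lipR [0.4471 0.0654 0.341 ] [242.3 163.1] [232.5 220. ]
t 0.1 pos [0.2101 0.6409 0.2304] rpy [-179.9    0.   161.8] F [ 0.5 -0.  -0.7] w 0.0854 -> shift [-1.889  -1.9132 -1.0947] mm [-377.7965 -382.6407 -218.9473] turn 0.798
```

```bash
for i in 1; do :; done
python3 -m pendant '[[[-0.63,-0.64,-0.37],0,-0.2],[[-0.63,-0.64,-0.37],0,-0.2],[[-0.63,-0.64,-0.37],0,-0.2],[[-0.63,-0.64,-0.37],0,-0.2],[[-0.63,-0.64,-0.37],0,-0.2]]' 30
python3 -m pendant '[[[-0.63,-0.64,-0.37],0,-0.2],[[-0.63,-0.64,-0.37],0,-0.2],[[-0.63,-0.64,-0.37],0,-0.2],[[-0.63,-0.64,-0.37],0,-0.2],[[-0.63,-0.64,-0.37],0,-0.2]]'
python3 -m pendant '[[[-0.63,-0.64,-0.37],0,-0.2],[[-0.63,-0.64,-0.37],0,-0.2],[[-0.63,-0.64,-0.37],0,-0.2],[[-0.63,-0.64,-0.37],0,-0.2],[[-0.63,-0.64,-0.37],0,-0.2]]'
python3 -c "
from h import *
go((.513,-.320,.30),22)"
```

```text
clock: 0.52
eef_pos: [0.2925, 0.4771, 0.3066]
orientation: [3.142, 0.001, 2.821]
force: [0.3, 0.4, -0.6]
gripper_width: 0.0512
grip_force: 0.0
clock: 0.93
eef_pos: [0.3719, 0.3158, 0.3808]
orientation: [3.141, 0.001, 2.82]
force: [0.8, -0.3, 0.1]
gripper_width: 0.0508
grip_force: 0.0
clock: 1.35
eef_pos: [0.4512, 0.1545, 0.4549]
orientation: [3.141, 0.002, 2.82]
force: [0.6, -0.9, 0.2]
gripper_width: 0.0511
grip_force: 0.0
t 1.35 pos [0.4512 0.1545 0.4549] rpy [180.    0.1 161.6] F [ 0.6 -0.9  0.2] w 0.0511 -> shift [-1.0413 -2.1539  0.7747] mm [-208.2696 -430.7854  154.9493] turn 1.551
```

```bash
python3 -m pendant '[[[-0.35,-0.88,0.1],0.39,-0.2],[[-0.35,-0.88,0.1],0.39,-0.2],[[-0.35,-0.88,0.1],0.39,-0.2],[[-0.35,-0.88,0.1],0.39,-0.2],[[-0.35,-0.88,0.1],0.39,-0.2]]' 30 | head -2
python3 -c "
from h import *
go((.513,-.320,.30),22)"
```

```text
clock: 1.77
eef_pos: [0.4606, -0.0357, 0.4329]
t 1.77 pos [ 0.4606 -0.0357  0.4329] rpy [-179.9    0.   126. ] F [ 0.4 -1.2  0. ] w 0.0513 -> shift [-1.3034 -0.6241  0.6655] mm [-260.6812 -124.8109  133.1064] turn 1.156
```

```bash
python3 -m pendant '[[[-0.8,-0.38,0.35],0.39,-0.2],[[-0.8,-0.38,0.35],0.39,-0.2],[[-0.8,-0.38,0.35],0.39,-0.2],[[-0.8,-0.38,0.35],0.39,-0.2],[[-0.8,-0.38,0.35],0.39,-0.2]]' | head -2
python3 -m pendant '[[[0,0,0],0.39,-0.2],[[0,0,0],0.39,-0.2],[[0,0,0],0.39,-0.2],[[0,0,0],0.39,-0.2],[[0,0,0],0.39,-0.2]]' | head -2
python3 -c "
from h import *
go((.513,-.320,.15),22)"
```

```text
clock: 2.18
eef_pos: [0.4949, -0.2082, 0.3616]
clock: 2.6
eef_pos: [0.4961, -0.2039, 0.3628]
t 2.6 pos [ 0.4961 -0.2039  0.3628] rpy [-179.9    0.    56.2] F [-0.5 -0.2  1.2] w 0.0512 -> shift [-0.4349  0.3945  1.0636] mm [-86.9816  78.9089 212.7137] turn 0.38
```

```bash
python3 -m pendant '[[[-0.43,0.39,0.78],0.38,-0.2],[[-0.43,0.39,0.78],0.38,-0.2],[[-0.43,0.39,0.78],0.38,-0.2],[[-0.43,0.39,0.78],0.38,-0.2],[[-0.43,0.39,0.78],0.38,-0.2]]' | head -2
python3 - <<'E'
from h import *
go((.513,-.320,.107),22)
c=[]
for n,b in(("side",(275,235,335,305)),("top",(300,195,360,245))):
    i=read_camera(n); x0,y0,x1,y1=b; r=cv2.resize(i[y0:y1,x0:x1],(400,int(400*(y1-y0)/(x1-x0))),interpolation=cv2.INTER_CUBIC); z=np.zeros((480,400,3),np.uint8); z[:r.shape[0]]=r[:480]; c.append(z)
cv2.imwrite("pics/d.png",np.hstack(c))
E
```

```text
clock: 3.02
eef_pos: [0.5125, -0.3199, 0.2038]
t 3.02 pos [ 0.5125 -0.3199  0.2038] rpy [-179.9    0.2   21.9] F [-0.7 -0.8 -0.3] w 0.051 -> shift [0.0038 0.0027 0.4838] mm [ 0.7685  0.5317 96.7514] turn -0.001
```

View pics/d.png

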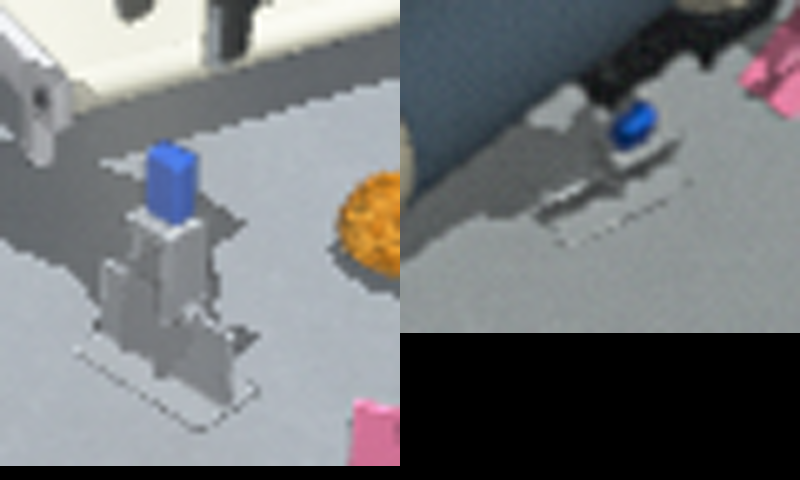

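The guide is where it was measured (side ~(301,262), top ~(335,214)), and nothing is in the way below the gripper. Next: descend and grip.

```bash
python3 -m pendant '[[[0,0,0.2],0,-0.2],[[0,0,0.35],0,-0.2],[[0,0,0.45],0,-0.2],[[0,0,0.48],0,-0.2],[[0,0,0.48],0,-0.2]]' 
python3 -m pendant '[[[0,0,0],0,1],[[0,0,0],0,1],[[0,0,0],0,1],[[0,0,0],0,1],[[0,0,0],0,1]]' 40
python3 -c "
from h import *
go((.513,-.320,.107),22)"
```

```text
clock: 3.53
eef_pos: [0.5141, -0.3173, 0.1109]
orientation: [-3.14, 0.001, 0.392]
force: [-0.1, 0.8, -0.1]
gripper_width: 0.0509
grip_force: 0.0
clock: 3.95
eef_pos: [0.5152, -0.319, 0.1133]
orientation: [3.14, -0.003, 0.391]
force: [-0.4, 1.2, 7.0]
gripper_width: 0.0234
grip_force: 43.7
t 3.95 pos [ 0.5152 -0.319   0.1133] rpy [179.9  -0.2  22.4] F [-0.4  1.2  7. ] w 0.0234 -> shift [-0.0119  0.0003  0.0315] mm [-2.3783  0.0509  6.3058] turn 0.004
```

```bash
python3 -m pendant '[[[0,0,-0.1],0,1],[[0,0,-0.25],0,1],[[0,0,-0.4],0,1],[[0,0,-0.55],0,1],[[0,0,-0.65],0,1]]' 
python3 -c "
from h import *
go((.5866,-.0813,.24),3.55)"
```

```text
clock: 4.37
eef_pos: [0.5144, -0.3195, 0.2444]
orientation: [3.139, -0.002, 0.39]
force: [0.7, -0.7, -1.5]
gripper_width: 0.0234
grip_force: 42.5
t 4.37 pos [ 0.5144 -0.3195  0.2444] rpy [179.9  -0.1  22.3] F [ 0.7 -0.7 -1.5] w 0.0234 -> shift [ 0.7865 -0.9644  0.0215] mm [ 157.3071 -192.8834    4.2953] turn 0.209
```

```bash
python3 -m pendant '[[[0.07,-0.09,0],0.02,1],[[0.2,-0.24,0],0.07,1],[[0.32,-0.38,0],0.12,1],[[0.42,-0.51,0],0.17,1],[[0.5,-0.61,0],0.21,1]]'  | head -2
python3 -c "
from h import *
go((.5866,-.0813,.214),3.55)"
```

```text
clock: 4.78
eef_pos: [0.5608, -0.1642, 0.2412]
t 4.78 pos [ 0.5608 -0.1642  0.2412] rpy [-179.9   -0.     3.4] F [ 0.6 -0.1 -2.1] w 0.0232 -> shift [ 0.1536 -0.4058  0.1367] mm [ 30.7298 -81.1585  27.341 ] turn -0.002
```

```bash
python3 -m pendant '[[[0.05,-0.1,0],0,1],[[0.1,-0.22,0.04],0,1],[[0.13,-0.33,0.09],0,1],[[0.15,-0.39,0.13],0,1],[[0.15,-0.40,0.13],0,1]]'  | head -2
python3 -m pendant '[[[0,0,0],0,1],[[0,0,0],0,1],[[0,0,0],0,1],[[0,0,0],0,1],[[0,0,0],0,1]]'  | head -2
python3 - <<'E'
from h import *
go((.5866,-.0813,.214),3.55)
s=read_camera("side");r=cv2.resize(s[150:260,245:365],None,fx=5,fy=5,interpolation=cv2.INTER_CUBIC)
cv2.imwrite("pics/e.png",r)
E
```

```text
clock: 5.2
eef_pos: [0.5849, -0.0821, 0.2132]
clock: 5.62
eef_pos: [0.5851, -0.0876, 0.2159]
t 5.62 pos [ 0.5851 -0.0876  0.2159] rpy [180.   -0.1   3.3] F [ 0.3  0.3 -2.6] w 0.0231 -> shift [ 0.0092 -0.0311  0.0093] mm [ 1.8308 -6.2148  1.8519] turn -0.003
```

View pics/e.png

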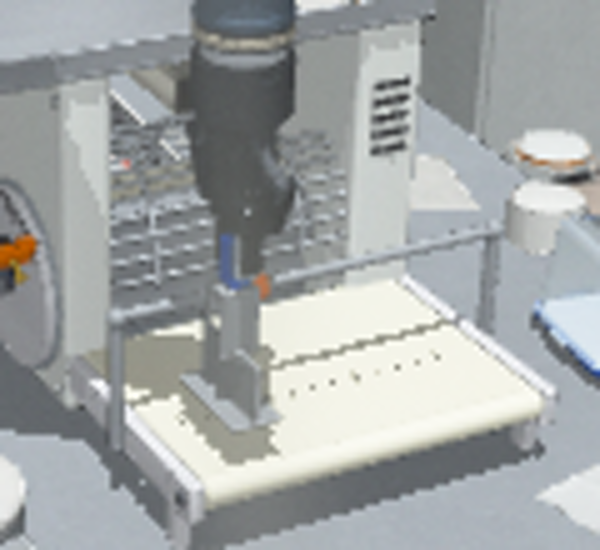

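The guide hangs plumb in the gripper, near its tab (crop 230,260 → side 291,202). It stands right of the bar and short of the collar (side 297,207). Next I'll ease the hook in sideways under the bar.

```bash
python3 -m pendant '[[[0,-0.03,0.008],0,1],[[0,-0.06,0.008],0,1],[[0,-0.1,0.008],0,1],[[0,-0.14,0.008],0,1],[[0,-0.15,0.008],0,1]]'  
python3 -m pendant '[[[0,-0.03,0],0,1],[[0,-0.06,0],0,1],[[0,-0.09,0],0,1],[[0,-0.11,0],0,1],[[0,-0.13,0],0,1]]'
python3 - <<'E'
from h import *
go((.582,-.0314,.214),3.55)
E
```

```text
clock: 6.08
eef_pos: [0.5835, -0.0534, 0.2134]
orientation: [-3.14, 0.001, 0.063]
force: [0.2, 0.7, -2.9]
gripper_width: 0.023
grip_force: 42.5
clock: 6.5
eef_pos: [0.5818, -0.0297, 0.2137]
orientation: [-3.142, 0.0, 0.061]
force: [-0.0, 0.3, -1.7]
gripper_width: 0.0233
grip_force: 42.4
t 6.5 pos [ 0.5818 -0.0297  0.2137] rpy [-180.     0.     3.5] F [-0.   0.3 -1.7] w 0.0233 -> shift [ 0.0002  0.0087 -0.0017] mm [ 0.0467  1.7325 -0.3367] turn -0.001
```

```bash
python3 -m pendant '[[[0,0.005,0.02],0,1],[[0,0.005,0.05],0,1],[[0,0.005,0.08],0,1],[[0,0.005,0.1],0,1],[[0,0.005,0.11],0,1]]'  
python3 -m pendant '[[[0.02,0,0],0,1],[[0.04,0,0],0,1],[[0.06,0,0],0,1],[[0.07,0,0],0,1],[[0.07,0,0],0,1]]'
python3 - <<'E'
from h import *
go((.582,-.0314,.189),3.55)
E
```

```text
clock: 6.92
eef_pos: [0.5824, -0.029, 0.1913]
orientation: [-3.138, -0.0, 0.061]
force: [0.0, 4.9, 0.4]
gripper_width: 0.0234
grip_force: 43.0
clock: 7.33
eef_pos: [0.5945, -0.0281, 0.19]
orientation: [-3.138, 0.005, 0.061]
force: [-1.7, 5.6, -2.6]
gripper_width: 0.0229
grip_force: 42.6
t 7.33 pos [ 0.5945 -0.0281  0.19  ] rpy [-179.8    0.3    3.5] F [-1.7  5.6 -2.6] w 0.0229 -> shift [-0.0635  0.0126  0.0051] mm [-12.7023   2.527    1.023 ] turn -0.0
```

```bash
python3 -m pendant '[[[0,-0.008,0],0,1],[[0,-0.016,0],0,1],[[0,-0.016,0],0,1],[[0,-0.016,0],0,1],[[0,-0.016,0],0,1]]' |sed -n 2,4p
python3 -m pendant '[[[0.01,0,0],0,1],[[0.02,0,0],0,1],[[0.025,0,0],0,1],[[0.03,0,0],0,1],[[0.03,0,0],0,1]]' |sed -n 2,4p
python3 - <<'E'
from h import *
go((.6115,-.028,.189),3.55)
E
```

```text
eef_pos: [0.5958, -0.0277, 0.1917]
orientation: [3.141, -0.0, 0.06]
force: [-0.9, 1.0, -2.0]
eef_pos: [0.6022, -0.0272, 0.1918]
orientation: [3.141, -0.001, 0.06]
force: [0.1, 1.0, -2.9]
t 8.17 pos [ 0.6022 -0.0272  0.1918] rpy [180.   -0.    3.4] F [ 0.1  1.  -2.9] w 0.0231 -> shift [0.0464 0.007  0.014 ] mm [9.2759 1.4026 2.8029] turn -0.001
```

```bash
python3 -m pendant '[[[0.005,-0.003,0],0,1],[[0.01,-0.003,0],0,1],[[0.015,-0.003,0],0,1],[[0.02,-0.003,0],0,1],[[0.02,-0.003,0],0,1]]' |sed -n 2,4p
python3 -m pendant '[[[0.005,0,0],0,1],[[0.01,0,0],0,1],[[0.01,0,0],0,1],[[0.01,0,0],0,1],[[0.01,0,0],0,1]]' |sed -n 2,4p
```

```text
eef_pos: [0.6059, -0.026, 0.1917]
orientation: [3.141, -0.0, 0.06]
force: [-0.0, 0.2, -2.9]
eef_pos: [0.6076, -0.0259, 0.1917]
orientation: [-3.142, 0.0, 0.06]
force: [0.1, 0.4, -2.3]
```

```bash
python3 -m pendant '[[[0.005,0,0],0,1],[[0.01,0,0],0,1],[[0.01,0,0],0,1],[[0.01,0,0],0,1],[[0.01,0,0],0,1]]' |sed -n 2,4p
```

```text
eef_pos: [0.6097, -0.0258, 0.1917]
orientation: [-3.142, -0.0, 0.06]
force: [0.2, -0.1, -2.5]
```

```bash
python3 -m pendant '[[[0.005,0,0],0,1],[[0.008,0,0],0,1],[[0.008,0,0],0,1],[[0.008,0,0],0,1],[[0.008,0,0],0,1]]' |sed -n 2,4p
```

```text
eef_pos: [0.6108, -0.0257, 0.1916]
orientation: [-3.141, 0.001, 0.06]
force: [-2.1, -0.5, -2.7]
```

```bash
python3 -m pendant '[[[0.005,0,0],0,1],[[0.008,0,0],0,1],[[0.008,0,0],0,1],[[0.008,0,0],0,1],[[0.008,0,0],0,1]]' |sed -n 2,4p
```

```text
eef_pos: [0.6111, -0.0257, 0.1913]
orientation: [-3.141, 0.004, 0.06]
force: [-5.9, -1.0, 0.6]
```

```bash
python3 -m pendant '[[[0.005,0,0],0,1],[[0.005,0,0],0,1],[[0.005,0,0],0,1],[[0.005,0,0],0,1],[[0.005,0,0],0,1]]' |sed -n 2,4p
```

```text
eef_pos: [0.6112, -0.0257, 0.1911]
orientation: [-3.14, 0.006, 0.06]
force: [-7.9, 0.1, 1.9]
```

Contact with the collar was felt at -8 N. I'll ease off, lower the guide onto the bar and let go.

```bash
python3 -m pendant '[[[-0.005,0,0],0,1],[[-0.012,0,0],0,1],[[-0.012,0,0.005],0,1],[[-0.012,0,0.01],0,1],[[-0.012,0,0.015],0,1]]' |sed -n 2,4p
python3 -m pendant '[[[0,0,0.005],0,1],[[0,0,0.007],0,1],[[0,0,0.007],0,1],[[0,0,0.007],0,1],[[0,0,0.007],0,1]]' |sed -n 2,4p
```

```text
eef_pos: [0.611, -0.0257, 0.1886]
orientation: [-3.141, 0.001, 0.06]
force: [-4.4, 0.7, 0.3]
eef_pos: [0.611, -0.0257, 0.188]
orientation: [-3.141, 0.001, 0.06]
force: [-6.3, 1.2, 5.1]
```

```bash
python3 -m pendant '[[[-0.008,0,-0.005],0,1],[[-0.008,0,-0.005],0,0.1],[[-0.008,0,-0.005],0,-0.1],[[-0.008,0,-0.005],0,-0.2],[[-0.008,0,-0.005],0,-0.2]]' |sed -n 2,6p
python3 -m pendant '[[[-0.008,0,-0.05],0,-0.2],[[-0.008,0,-0.15],0,-0.2],[[-0.008,0,-0.3],0,-0.2],[[-0.008,0,-0.5],0,-0.2],[[-0.008,0,-0.7],0,-0.2]]' |sed -n 2,4p
python3 - <<'E'
from h import *
go((.611,-.0258,.188),3.55)
s=read_camera("side");t=read_camera("top")
a=cv2.resize(s[180:250,255:335],None,fx=5,fy=5,interpolation=cv2.INTER_CUBIC)
b=cv2.resize(t[165:235,220:300],None,fx=5,fy=5,interpolation=cv2.INTER_CUBIC)
cv2.imwrite("pics/f.png",np.hstack([a,b]))
E
```

```text
eef_pos: [0.6107, -0.0257, 0.1886]
orientation: [3.141, -0.002, 0.06]
force: [0.3, 0.5, 0.5]
gripper_width: 0.0511
grip_force: 0.0
eef_pos: [0.6077, -0.0261, 0.3301]
orientation: [3.141, 0.001, 0.059]
force: [1.4, 0.2, 0.8]
t 12.33 pos [ 0.6077 -0.0261  0.3301] rpy [180.    0.    3.4] F [1.4 0.2 0.8] w 0.0517 -> shift [ 0.0168 -0.0005  0.7105] mm [  3.3559  -0.0975 142.0939] turn -0.002
```

View pics/f.png

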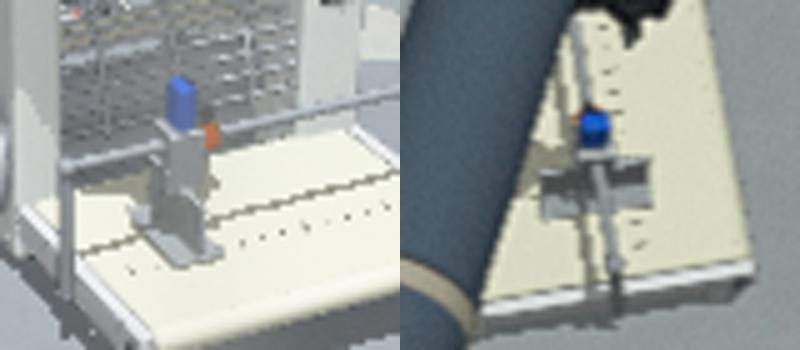

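The guide hangs plumb (tab at side ~(291,200), top ~(259,191)) against the collar. The rows have no tilt entry, so I'll try running to the edge of reach, high up and clear of everything, to see whether the arm tilts the tool there.

```bash
python3 -m pendant '[[[0,-0.3,-0.9],0,-0.2],[[0,-0.3,-0.9],0,-0.2],[[0,-0.3,-0.9],0,-0.2],[[0,-0.3,-0.9],0,-0.2],[[0,-0.3,-0.9],0,-0.2]]' |sed -n 2,4p
python3 -m pendant '[[[0,0,-1],0,-0.2],[[0,0,-1],0,-0.2],[[0,0,-1],0,-0.2],[[0,0,-1],0,-0.2],[[0,0,-1],0,-0.2]]' |sed -n 2,4p
python3 -c "
from h import *
s=telemetry.get_state();print(s['joint_positions'],s['eef_pos'],s['orientation'])"
```

```text
eef_pos: [0.6052, 0.0351, 0.5133]
orientation: [-3.141, -0.007, 0.062]
force: [0.7, -1.3, -0.1]
eef_pos: [0.6078, 0.0298, 0.6391]
orientation: [3.14, 0.006, 0.057]
force: [0.2, -0.0, -2.3]
[-0.4644  0.3524  0.6205  0.8654 -0.2182  1.982  -1.4748] [0.6078 0.0298 0.6391] [3.1403 0.0056 0.0569]
```

```bash
python3 -m pendant '[[[0,0,-1],0,-0.2],[[0,0,-1],0,-0.2],[[0,0,-1],0,-0.2],[[0,0,-1],0,-0.2],[[0,0,-1],0,-0.2]]' |sed -n 2,4p
python3 -m pendant '[[[0.5,0,-0.5],0,-0.2],[[0.5,0,-0.5],0,-0.2],[[0.5,0,-0.5],0,-0.2],[[0.5,0,-0.5],0,-0.2],[[0.5,0,-0.5],0,-0.2]]' |sed -n 2,4p
python3 -c "
from h import *
s=telemetry.get_state();print(s['joint_positions'],s['eef_pos'],s['orientation'])"
```

```text
eef_pos: [0.5799, 0.028, 0.673]
orientation: [-3.14, -0.041, 0.058]
force: [-0.6, 0.3, 0.5]
eef_pos: [0.6356, 0.0338, 0.6763]
orientation: [3.14, -0.089, 0.059]
force: [0.4, -0.2, -0.1]
[-0.2087  0.3674  0.1738  0.7037 -0.0675  1.9857 -1.5904] [0.6356 0.0338 0.6763] [ 3.1402 -0.0888  0.0594]
```

It does tilt, in the right direction (pitch -0.09). I'll push further out and check that the tilt holds.

```bash
python3 -m pendant '[[[0.6,0,-0.8],0,-0.2],[[0.6,0,-0.8],0,-0.2],[[0.6,0,-0.8],0,-0.2],[[0.6,0,-0.8],0,-0.2],[[0.6,0,-0.8],0,-0.2]]' |sed -n 2,3p
python3 -m pendant '[[[0.6,0,-0.8],0,-0.2],[[0.6,0,-0.8],0,-0.2],[[0.6,0,-0.8],0,-0.2],[[0.6,0,-0.8],0,-0.2],[[0.6,0,-0.8],0,-0.2]]' |sed -n 2,3p
python3 -m pendant '[[[0,0,0],0,-0.2],[[0,0,0],0,-0.2],[[0,0,0],0,-0.2],[[0,0,0],0,-0.2],[[0,0,0],0,-0.2]]' |sed -n 2,3p
python3 -c "
from h import *
s=telemetry.get_state();print(s['joint_positions'],s['eef_pos'],s['orientation'])"
```

```text
eef_pos: [0.6638, 0.0355, 0.6891]
orientation: [3.141, -0.141, 0.059]
eef_pos: [0.6812, 0.0371, 0.7032]
orientation: [-3.141, -0.189, 0.06]
eef_pos: [0.681, 0.0373, 0.7039]
orientation: [-3.141, -0.19, 0.061]
[-0.2224  0.4488  0.2724  0.5264 -0.1436  1.9859 -1.5679] [0.681  0.0373 0.7039] [-3.1412 -0.1903  0.0607]
```

```bash
python3 -m pendant '[[[0.2,0,-0.98],0,-0.2],[[0.2,0,-0.98],0,-0.2],[[0.2,0,-0.98],0,-0.2],[[0.2,0,-0.98],0,-0.2],[[0.2,0,-0.98],0,-0.2]]' |sed -n 1,3p
python3 -m pendant '[[[1,0,-0.4],0,-0.2],[[1,0,-0.4],0,-0.2],[[1,0,-0.4],0,-0.2],[[1,0,-0.4],0,-0.2],[[1,0,-0.4],0,-0.2]]' |sed -n 2,3p
python3 -m pendant '[[[0.8,0,-1],0,-0.2],[[0.8,0,-1],0,-0.2],[[0.8,0,-1],0,-0.2],[[0.8,0,-1],0,-0.2],[[0.8,0,-1],0,-0.2]]' |sed -n 2,3p
python3 -c "
from h import *
s=telemetry.get_state();print(s['joint_positions'],s['eef_pos'],s['orientation'])"
```

```text
clock: 15.77
eef_pos: [0.6392, 0.0348, 0.7448]
orientation: [-3.141, -0.241, 0.061]
eef_pos: [0.7145, 0.04, 0.7256]
orientation: [-3.142, -0.277, 0.061]
eef_pos: [0.7068, 0.0397, 0.75]
orientation: [-3.141, -0.323, 0.061]
[-0.2061  0.502   0.3276  0.3418 -0.2114  1.986  -1.5701] [0.7068 0.0397 0.75  ] [-3.1415 -0.3234  0.0607]
```

```bash
python3 -m pendant '[[[0.2,0,-0.98],0,-0.2],[[0.2,0,-0.98],0,-0.2],[[0.2,0,-0.98],0,-0.2],[[0.2,0,-0.98],0,-0.2],[[0.2,0,-0.98],0,-0.2]]' |sed -n 2,3p
python3 -m pendant '[[[0.5,0,-1],0,-0.2],[[0.5,0,-1],0,-0.2],[[0.5,0,-1],0,-0.2],[[0.5,0,-1],0,-0.2],[[0.5,0,-1],0,-0.2]]' |sed -n 2,3p
python3 -m pendant '[[[0.8,0,-1],0,-0.2],[[0.8,0,-1],0,-0.2],[[0.8,0,-1],0,-0.2],[[0.8,0,-1],0,-0.2],[[0.8,0,-1],0,-0.2]]' |sed -n 2,3p
python3 -m pendant '[[[0.5,0,-1],0,-0.2],[[0.5,0,-1],0,-0.2],[[0.5,0,-1],0,-0.2],[[0.5,0,-1],0,-0.2],[[0.5,0,-1],0,-0.2]]' |sed -n 2,3p
python3 -c "
from h import *
s=telemetry.get_state();print(s['joint_positions'],s['eef_pos'],s['orientation'])"
```

```text
eef_pos: [0.646, 0.0363, 0.7972]
orientation: [-3.141, -0.367, 0.061]
eef_pos: [0.6204, 0.035, 0.8245]
orientation: [3.141, -0.409, 0.061]
eef_pos: [0.6177, 0.0351, 0.8427]
orientation: [3.141, -0.451, 0.061]
eef_pos: [0.5823, 0.033, 0.873]
orientation: [3.142, -0.498, 0.061]
[-0.3146  0.2783  0.4097  0.3932 -0.1793  1.9859 -1.5718] [0.5823 0.033  0.873 ] [ 3.1416 -0.4984  0.0607]
```

```bash
python3 -m pendant '[[[0.8,0,-1],0,-0.2],[[0.8,0,-1],0,-0.2],[[0.8,0,-1],0,-0.2],[[0.8,0,-1],0,-0.2],[[0.8,0,-1],0,-0.2]]' |sed -n 2,3p
python3 -m pendant '[[[0.8,0,-1],0,-0.2],[[0.8,0,-1],0,-0.2],[[0.8,0,-1],0,-0.2],[[0.8,0,-1],0,-0.2],[[0.8,0,-1],0,-0.2]]' |sed -n 2,3p
python3 -m pendant '[[[0.8,0,-1],0,-0.2],[[0.8,0,-1],0,-0.2],[[0.8,0,-1],0,-0.2],[[0.8,0,-1],0,-0.2],[[0.8,0,-1],0,-0.2]]' |sed -n 2,3p
python3 -m pendant '[[[0.8,0,-1],0,-0.2],[[0.8,0,-1],0,-0.2],[[0.8,0,-1],0,-0.2],[[0.8,0,-1],0,-0.2],[[0.8,0,-1],0,-0.2]]' |sed -n 2,3p
python3 -c "
from h import *
s=telemetry.get_state();print(s['joint_positions'],s['eef_pos'],s['orientation'],s['clock'])"
```

```text
eef_pos: [0.5756, 0.033, 0.8906]
orientation: [3.141, -0.538, 0.061]
eef_pos: [0.562, 0.0322, 0.9109]
orientation: [3.141, -0.58, 0.061]
eef_pos: [0.5446, 0.0313, 0.9311]
orientation: [3.141, -0.622, 0.061]
eef_pos: [0.5242, 0.0301, 0.9511]
orientation: [3.141, -0.663, 0.061]
[-0.3862  0.2117  0.528   0.2989 -0.2209  1.9859 -1.5742] [0.5242 0.0301 0.9511] [ 3.1414 -0.6626  0.0607] 19.9333
```

The tilt of 38° holds and is aligned with the sheeter. Next I'll go to a point in front of the handle.

```bash
cat >> h.py <<'E'
O0=np.array([.5012,.1650,0]);RS=Ro.from_euler("z",.062)
def sh(P): return O0+RS.apply(P)
def tos(W): return RS.inv().apply(np.array(W)-O0)
def st(): 
    s=telemetry.get_state(); R=Ro.from_euler("xyz",s["orientation"]); print("grasp in sheeter mm",tos(s["eef_pos"]-.019*R.as_matrix()[:,2])*1000)
E
python3 -c "
from h import *
z=np.array([.615,0,-.788])
T=np.array([-.052,.0955,.171])
go(sh(T-.12*z))"
```

```text
t 19.93 pos [0.5242 0.0301 0.9511] rpy [180.  -38.    3.5] F [-0.1  0.2  0.8] w 0.0514 -> shift [-2.663  -1.1571  2.2693] mm [-532.6073 -231.4237  453.8648] turn 0
```

```bash
python3 -m pendant '[[[-0.66,-0.29,0.57],0,-0.2],[[-0.66,-0.29,0.57],0,-0.2],[[-0.66,-0.29,0.57],0,-0.2],[[-0.66,-0.29,0.57],0,-0.2],[[-0.66,-0.29,0.57],0,-0.2]]' |sed -n 2,3p
python3 -m pendant '[[[-0.66,-0.29,0.57],0,-0.2],[[-0.66,-0.29,0.57],0,-0.2],[[-0.66,-0.29,0.57],0,-0.2],[[-0.66,-0.29,0.57],0,-0.2],[[-0.66,-0.29,0.57],0,-0.2]]' |sed -n 2,3p
python3 -c "
from h import *
z=np.array([.615,0,-.788])
T=np.array([-.052,.0955,.171])
go(sh(T-.12*z));print(telemetry.get_state()['joint_positions'])"
```

```text
eef_pos: [0.4924, 0.0775, 0.8108]
orientation: [3.14, -0.664, 0.065]
eef_pos: [0.4532, 0.1337, 0.6341]
orientation: [3.134, -0.654, 0.069]
t 20.77 pos [0.4532 0.1337 0.6341] rpy [179.6 -37.5   4. ] F [0.4 1.1 0.4] w 0.0511 -> shift [-1.4192 -0.6304  1.2296] mm [-283.8334 -126.0783  245.9154] turn 0
[-0.8308 -0.3184  0.1565  1.6395  0.4243  1.2765 -2.1831]
```

```bash
python3 -m pendant '[[[-0.7,-0.31,0.61],0,-0.2],[[-0.7,-0.31,0.61],0,-0.2],[[-0.7,-0.31,0.61],0,-0.2],[[-0.7,-0.31,0.61],0,-0.2],[[-0.7,-0.31,0.61],0,-0.2]]' |sed -n 2,3p
python3 -c "
from h import *
z=np.array([.615,0,-.788])
T=np.array([-.052,.0955,.171])
go(sh(T-.12*z));print(telemetry.get_state()['joint_positions'])"
```

```text
eef_pos: [0.4151, 0.1914, 0.4544]
orientation: [3.137, -0.659, 0.065]
t 21.18 pos [0.4151 0.1914 0.4544] rpy [179.7 -37.7   3.7] F [ 0.3  0.2 -0.2] w 0.0512 -> shift [-0.7411 -0.3226  0.6187] mm [-148.2218  -64.5209  123.7432] turn 0
[-0.6668 -0.3119 -0.1031  2.0305  0.4752  0.9532 -2.4668]
```

Joint 7 is close to its limit, so I'll use the equivalent half-turned grasp.

```bash
python3 -m pendant '[[[0,0,0],-0.4,-0.2],[[0,0,0],-0.4,-0.2],[[0,0,0],-0.4,-0.2],[[0,0,0],-0.4,-0.2],[[0,0,0],-0.4,-0.2]]' |sed -n 2,3p
python3 -m pendant '[[[0,0,0],-0.4,-0.2],[[0,0,0],-0.4,-0.2],[[0,0,0],-0.4,-0.2],[[0,0,0],-0.4,-0.2],[[0,0,0],-0.4,-0.2]]' |sed -n 2,3p
python3 -m pendant '[[[0,0,0],-0.4,-0.2],[[0,0,0],-0.4,-0.2],[[0,0,0],-0.4,-0.2],[[0,0,0],-0.4,-0.2],[[0,0,0],-0.4,-0.2]]' |sed -n 2,3p
python3 -m pendant '[[[0,0,0],-0.4,-0.2],[[0,0,0],-0.4,-0.2],[[0,0,0],-0.4,-0.2],[[0,0,0],-0.4,-0.2],[[0,0,0],-0.4,-0.2]]' |sed -n 2,3p
python3 -c "
from h import *
z=np.array([.615,0,-.788])
T=np.array([-.052,.0955,.171])
s=telemetry.get_state();R=Ro.from_euler('xyz',s['orientation']).as_matrix();print(RS.inv().as_matrix()@R)
go(sh(T-.12*z));print(s['joint_positions'])"
```

```text
eef_pos: [0.4167, 0.1915, 0.4584]
orientation: [2.709, -0.518, 0.809]
eef_pos: [0.4167, 0.1916, 0.4584]
orientation: [2.504, -0.19, 1.381]
eef_pos: [0.4167, 0.1916, 0.4584]
orientation: [2.504, 0.19, 1.88]
eef_pos: [0.4168, 0.1915, 0.4584]
orientation: [2.71, 0.518, 2.452]
[[-0.6345  0.4687  0.6146]
 [ 0.5931  0.8051 -0.0016]
 [-0.4955  0.3635 -0.7889]]
t 22.85 pos [0.4168 0.1915 0.4584] rpy [155.3  29.7 140.5] F [-0.3  0.5 -0.5] w 0.0511 -> shift [ 0.8041 -0.1949  0.6276] mm [160.8164 -38.977  125.5248] turn 0
[-0.9561 -0.3308  0.0984  2.0327  0.5814  1.0178 -0.0629]
```

```bash
python3 -m pendant '[[[0.8,-0.19,0.62],-0.4,-0.2],[[0.8,-0.19,0.62],-0.4,-0.2],[[0.8,-0.19,0.62],-0.4,-0.2],[[0.8,-0.19,0.62],-0.4,-0.2],[[0.8,-0.19,0.62],-0.4,-0.2]]' |sed -n 2,3p
python3 - <<'E'
from h import *
T=np.array([-.052,.0955,.171])
s=telemetry.get_state();R=Ro.from_euler('xyz',s['orientation']).as_matrix();print((RS.inv().as_matrix()@R).round(3).tolist())
go(sh(T));print(s['joint_positions'])
S=read_camera("side");t=read_camera("top")
a=cv2.resize(S[125:225,190:290],None,fx=4,fy=4,interpolation=cv2.INTER_CUBIC)
b=cv2.resize(t[180:280,140:240],None,fx=4,fy=4,interpolation=cv2.INTER_CUBIC)
cv2.imwrite("pics/g.png",np.hstack([a,b]))
E
```

```text
eef_pos: [0.3692, 0.254, 0.2665]
orientation: [3.134, 0.662, -3.093]
[[-0.789, 0.008, 0.615], [0.01, 1.0, -0.0], [-0.615, 0.006, -0.789]]
t 23.27 pos [0.3692 0.254  0.2665] rpy [ 179.6   37.9 -177.2] F [0.5 0.8 0.1] w 0.0513 -> shift [ 0.0008 -0.0076  0.6048] mm [  0.1674  -1.5101 120.9528] turn 0
[-1.0447 -0.1332 -0.0204  2.3455  0.8702  0.7413 -0.0501]
```

View pics/g.png

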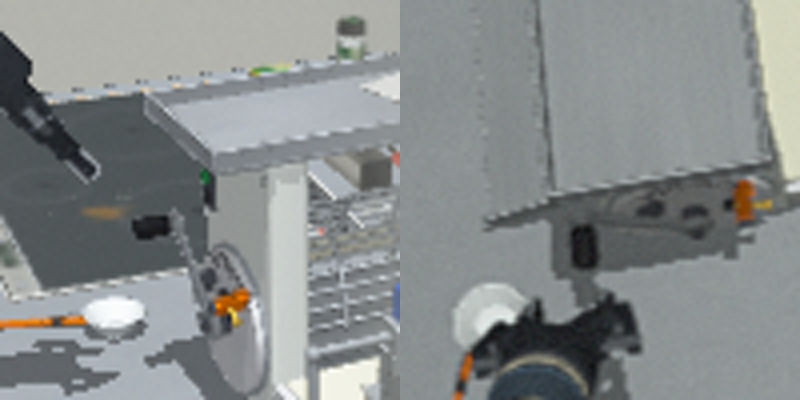

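The gripper (side ~(212,168)) is lined up with the handle (side ~(227,181), top ~(186,241)), tilted and clear of the tray. Next: advance along the tool axis and grip.

```bash
python3 -m pendant '[[[0,-0.007,0.15],0,-0.2],[[0,-0.007,0.3],0,-0.2],[[0,-0.007,0.45],0,-0.2],[[0,-0.007,0.55],0,-0.2],[[0,-0.007,0.6],0,-0.2]]' |sed -n 2,4p
python3 -m pendant '[[[0,0,0],0,-0.2],[[0,0,0],0,-0.2],[[0,0,0],0,0],[[0,0,0],0,0.3],[[0,0,0],0,1]]' 25
python3 - <<'E'
from h import *
st()
E
```

```text
eef_pos: [0.4466, 0.2563, 0.174]
orientation: [3.129, 0.664, -3.106]
force: [-0.4, -0.3, 0.2]
clock: 24.2
eef_pos: [0.4444, 0.2584, 0.1755]
orientation: [3.126, 0.664, -3.102]
force: [0.5, 1.4, -1.2]
gripper_width: 0.0252
grip_force: 26.3
grasp in sheeter mm [-62.6153  96.6911 190.4267]
```

```bash
python3 -m pendant '[[[0,0,0],0,1],[[0.02,0,-0.015],0,1],[[0.04,0,-0.03],0,1],[[0.055,0,-0.043],0,1],[[0.067,0,-0.052],0,1]]' 60
python3 -m pendant '[[[0,0,0],0,1],[[0,0,0],0,1],[[0,0,0],0,1],[[0,0,0],0,1],[[0,0,0],0,1]]'
python3 - <<'E'
from h import *
st()
E
```

```text
clock: 24.62
eef_pos: [0.4287, 0.2566, 0.1754]
orientation: [3.13, 0.666, -3.101]
force: [9.5, 0.3, -2.4]
gripper_width: 0.0244
grip_force: 59.2
clock: 25.03
eef_pos: [0.4291, 0.2567, 0.1754]
orientation: [3.13, 0.666, -3.101]
force: [9.6, 0.7, -2.5]
gripper_width: 0.0241
grip_force: 59.3
grasp in sheeter mm [-78.0191  95.9809 190.3822]
```

```bash
python3 -m pendant '[[[-0.02,-0.03,-0.025],0,1],[[-0.039,-0.06,-0.05],0,1],[[-0.055,-0.093,-0.071],0,1],[[-0.071,-0.126,-0.09],0,1],[[-0.071,-0.126,-0.09],0,1]]'|sed -n 2,4p
python3 -c "
from h import *
st()"
python3 -m pendant '[[[-0.015,-0.036,-0.018],0,1],[[-0.028,-0.073,-0.034],0,1],[[-0.038,-0.113,-0.047],0,1],[[-0.049,-0.153,-0.06],0,1],[[-0.049,-0.153,-0.06],0,1]]' |sed -n 2,4p 
python3 -c "
from h import *
st()"
```

```text
eef_pos: [0.4305, 0.2299, 0.1987]
orientation: [3.129, 0.666, -3.104]
force: [9.2, 0.1, -3.9]
grasp in sheeter mm [-78.2559  69.1739 213.6313]
eef_pos: [0.4318, 0.1986, 0.2131]
orientation: [3.13, 0.665, -3.104]
force: [9.7, -0.3, -5.2]
grasp in sheeter mm [-78.8976  37.9349 228.0734]
```

```bash
python3 -m pendant '[[[-0.02,0,0.015],0,1],[[-0.04,0,0.03],0,1],[[-0.055,0,0.043],0,1],[[-0.067,0,0.052],0,1],[[-0.067,0,0.052],0,1]]'|sed -n 2,4p
python3 -m pendant '[[[0,0,0],0,1],[[0,0,0],0,1],[[0,0,0],0,1],[[0,0,0],0,1],[[0,0,0],0,1]]' |sed -n 2,4p  
python3 -c "
from h import *
st()"
```

```text
eef_pos: [0.4484, 0.2015, 0.2131]
orientation: [3.128, 0.664, -3.103]
force: [-1.5, 1.2, 6.9]
eef_pos: [0.4479, 0.2017, 0.213]
orientation: [3.128, 0.664, -3.102]
force: [0.4, 1.0, 6.6]
grasp in sheeter mm [-62.632   39.9753 227.9318]
```

```bash
python3 -m pendant '[[[-0.01,-0.03,-0.012],0,1],[[-0.022,-0.1,-0.028],0,1],[[-0.025,-0.15,-0.031],0,1],[[-0.028,-0.2,-0.034],0,1],[[-0.028,-0.2,-0.034],0,1]]'|sed -n 2,4p
python3 -m pendant '[[[0,0,0],0,1],[[0,0,0],0,1],[[0,0,0],0,1],[[0,0,0],0,1],[[0,0,0],0,1]]' |sed -n 2,4p  
python3 -c "
from h import *
st()"
```

```text
eef_pos: [0.4487, 0.1589, 0.2191]
orientation: [3.13, 0.66, -3.104]
force: [5.1, 1.4, -8.3]
eef_pos: [0.4489, 0.1594, 0.219]
orientation: [3.132, 0.66, -3.103]
force: [6.0, 0.2, -6.3]
grasp in sheeter mm [-64.15    -2.2956 234.0306]
```

```bash
python3 -m pendant '[[[-0.002,-0.03,0.008],0,1],[[0.001,-0.06,0.014],0,1],[[0.004,-0.09,0.019],0,1],[[0.007,-0.12,0.025],0,1],[[0.01,-0.15,0.031],0,1]]'|sed -n 1,4p
python3 -m pendant '[[[0,0,0],0,1],[[0,0,0],0,1],[[0,0,0],0,1],[[0,0,0],0,1],[[0,0,0],0,1]]' |sed -n 2,4p  
python3 -c "
from h import *
st()"
```

```text
clock: 27.95
eef_pos: [0.4537, 0.1314, 0.2148]
orientation: [3.128, 0.664, -3.102]
force: [-1.7, 1.0, 3.9]
eef_pos: [0.4537, 0.1306, 0.2145]
orientation: [3.13, 0.663, -3.103]
force: [-2.1, -2.8, 6.5]
grasp in sheeter mm [-61.2001 -31.3605 229.4733]
```

```bash
python3 -m pendant '[[[0,-0.01,0],0,1],[[0,-0.02,0],0,1],[[0,-0.03,0],0,1],[[0,-0.03,0],0,1],[[0,-0.03,0],0,1]]'|sed -n 2,4p
python3 -c "
from h import *
st()"
python3 -m pendant '[[[0.005,-0.01,0.004],0,1],[[0.005,-0.02,0.007],0,1],[[0.005,-0.03,0.008],0,1],[[0.005,-0.03,0.008],0,1],[[0.005,-0.03,0.008],0,1]]'|sed -n 2,4p
python3 -c "
from h import *
st()"
```

```text
eef_pos: [0.4532, 0.1259, 0.2134]
orientation: [3.129, 0.661, -3.101]
force: [1.8, 3.4, -3.2]
grasp in sheeter mm [-61.9863 -36.0371 228.3725]
eef_pos: [0.4537, 0.1198, 0.2113]
orientation: [3.129, 0.661, -3.101]
force: [1.3, 5.2, -6.2]
grasp in sheeter mm [-61.9002 -42.1365 226.3431]
```

```bash
python3 -m pendant '[[[0.004,-0.006,0.006],0,1],[[0.008,-0.012,0.01],0,1],[[0.009,-0.019,0.012],0,1],[[0.009,-0.019,0.012],0,1],[[0.009,-0.019,0.012],0,1]]'|sed -n 2,4p
python3 -c "
from h import *
st()"
python3 -m pendant '[[[0.002,-0.006,0.003],0,1],[[0.004,-0.012,0.005],0,1],[[0.006,-0.019,0.007],0,1],[[0.006,-0.019,0.007],0,1],[[0.006,-0.019,0.007],0,1]]'|sed -n 2,4p
python3 -c "
from h import *
st()"
```

```text
eef_pos: [0.4547, 0.1154, 0.2094]
orientation: [3.13, 0.663, -3.102]
force: [-0.7, 1.5, 2.0]
grasp in sheeter mm [-61.1928 -46.5588 224.3712]
eef_pos: [0.4549, 0.1117, 0.2077]
orientation: [3.129, 0.664, -3.103]
force: [-1.6, -0.1, 3.4]
grasp in sheeter mm [-61.1929 -50.319  222.6524]
```

```bash
python3 -m pendant '[[[0.002,-0.006,0.002],0,1],[[0.003,-0.012,0.004],0,1],[[0.004,-0.018,0.005],0,1],[[0.004,-0.018,0.005],0,1],[[0.004,-0.018,0.005],0,1]]'|sed -n 2,4p
python3 -c "
from h import *
st()"
python3 -m pendant '[[[0.002,-0.006,0.002],0,1],[[0.003,-0.01,0.004],0,1],[[0.004,-0.014,0.005],0,1],[[0.004,-0.014,0.005],0,1],[[0.004,-0.014,0.005],0,1]]'|sed -n 2,4p
python3 -c "
from h import *
st()"
```

```text
eef_pos: [0.455, 0.1087, 0.2063]
orientation: [3.129, 0.664, -3.102]
force: [-1.8, 0.9, 2.9]
grasp in sheeter mm [-61.2693 -53.2808 221.2588]
eef_pos: [0.4551, 0.1061, 0.2049]
orientation: [3.128, 0.663, -3.102]
force: [-0.9, 2.6, 4.9]
grasp in sheeter mm [-61.3602 -55.9752 219.8565]
```

```bash
python3 -m pendant '[[[0.001,-0.003,0.001],0,1],[[0.002,-0.006,0.002],0,1],[[0.002,-0.009,0.003],0,1],[[0.002,-0.009,0.003],0,1],[[0.002,-0.009,0.003],0,1]]'|sed -n 2,4p
python3 -c "
from h import *
st()"
python3 -m pendant '[[[0,0,0],0,1],[[0,0,0],0,1],[[0,0,0],0,1],[[0,0,0],0,1],[[0,0,0],0,1]]' |sed -n 1,4p  
python3 -c "
from h import *
st()"
```

```text
eef_pos: [0.4553, 0.1054, 0.2045]
orientation: [3.127, 0.664, -3.1]
force: [-1.2, 4.8, 7.6]
grasp in sheeter mm [-61.1697 -56.6543 219.5026]
clock: 31.7
eef_pos: [0.4554, 0.1054, 0.2046]
orientation: [3.127, 0.664, -3.1]
force: [-2.6, 4.1, 7.7]
grasp in sheeter mm [-61.1458 -56.6553 219.5464]
```

The buffer is met firmly: about 7 N at the handle, well under 14 N, and the motion has stopped. I'll ease the preload, open and back out along the tool axis.

```bash
python3 -m pendant '[[[-0.002,0.003,-0.004],0,1],[[-0.002,0.005,-0.005],0,1],[[-0.002,0.005,-0.005],0,0.2],[[-0.002,0.005,-0.005],0,-0.2],[[-0.002,0.005,-0.005],0,-0.2]]'
python3 -m pendant '[[[0,0,0],0,-0.2],[[0,0,0],0,-0.2],[[0,0,-0.1],0,-0.2],[[0,0,-0.25],0,-0.2],[[0,0,-0.4],0,-0.2]]' |sed -n 1,6p  
python3 -m pendant '[[[0,0,-0.2],0,-0.2],[[0,0,-0.4],0,-0.2],[[0,0,-0.4],0,-0.2],[[0,0,-0.4],0,-0.2],[[0,0,-0.4],0,-0.2]]' |sed -n 1,4p
python3 - <<'E'
from h import *
S=read_camera("side");t=read_camera("top")
a=cv2.resize(S[165:225,215:275],None,fx=8,fy=8,interpolation=cv2.INTER_CUBIC)
b=cv2.resize(t[215:265,190:230],None,fx=8,fy=8,interpolation=cv2.INTER_CUBIC)
c=np.zeros((480,800,3),np.uint8);c[:,:480]=a;c[:400,480:]=b;cv2.imwrite("pics/h.png",c)
for n,i,bx in(("side",S,(225,165,265,195)),("top",t,(190,230,222,260))):
    p,q=blob(i,(0,0,0),(180,255,55),bx);print(n,p,q)
K=((3,160,120),(15,255,255))
print([blob(S,*K,(235,190,256,210))[0],blob(t,*K,(220,222,230,238))[0]])
for th in(1.30,1.32,1.34,1.36):
    W=sh((-.059,.125*np.sin(.87-th),.105+.125*np.cos(.87-th)));print(th,proj("side",W),proj("top",W))
E
```

```text
clock: 32.12
eef_pos: [0.4538, 0.103, 0.2037]
orientation: [3.131, 0.66, -3.103]
force: [0.4, -0.2, 0.1]
gripper_width: 0.0515
grip_force: 0.0
clock: 32.53
eef_pos: [0.4162, 0.0995, 0.2543]
orientation: [3.138, 0.661, -3.103]
force: [0.1, 0.0, -0.4]
gripper_width: 0.051
grip_force: 0.0
clock: 32.95
eef_pos: [0.3934, 0.1049, 0.3004]
orientation: [-3.115, 0.667, -3.11]
force: [-1.8, -0.5, 0.6]
side [240.8148 188.6852] [236 186  10   7  54]
top [211.6883 248.3701] [201 240  21  16 154]Traceback (most recent call last):
  File "<stdin>", line 9, in <module>
  File "h.py", line 16, in blob
    n,l,s,c=cv2.connectedComponentsWithStats(m); k=1+np.argmax(s[1:,4]); return c[k]+[x0,y0],s[k]+[x0,y0,0,0,0]
                                                     ~~~~~~~~~^^^^^^^^^
    return _wrapfunc(a, 'argmax', axis=axis, out=out, **kwds)
    return bound(*args, **kwds)
ValueError: attempt to get argmax of an empty sequence
```

View pics/h.png

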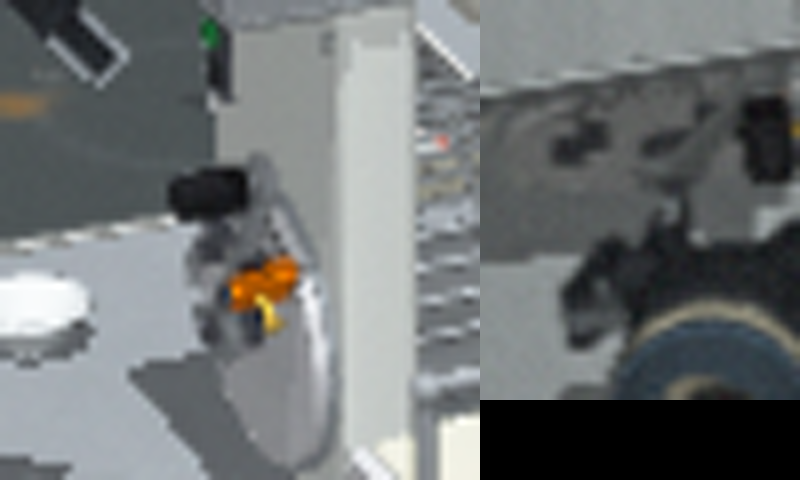

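The handle is now at side (241,189) / top (226,232), right above the orange stop at side (248,200). The gripper has backed off. I'll check the angles in numbers.

Run:
```python
from h import *
S=read_camera("side");t=read_camera("top")
K=((0,0,0),(180,255,55));O=((3,160,120),(15,255,255))
a=blob(S,*K,(232,180,250,196))[0];b=blob(t,*K,(220,224,232,242));print(a,b)
P,e=tri(a,b[0]);q=tos(P);print("handle sheeter",q,e,"theta",.87+np.arctan2(-q[1],q[2]-.105))
print("stop side",blob(S,*O,(235,190,256,210)),"was 247.45,200.10")
print("collar side",blob(S,(3,110,90),(18,255,255),(288,198,306,216)))
bl=((100,120,60),(130,255,255));p,e=tri(blob(S,*bl,(280,190,302,212))[0],blob(t,*bl,(250,180,270,205))[0]);print("tab",tos(p),e)
```

```text
[240.7358 188.7358] (array([225.4366, 231.8873]), array([222, 227,   8,  11,  71]))
handle sheeter [-0.0562 -0.0573  0.2159] 0.001066701379631526 theta 1.3469342848665438
stop side (array([247.4286, 200.0714]), array([244, 197,   8,   7,  28])) was 247.45,200.10
collar side (array([297.    , 206.3077]), array([296, 204,   3,   5,  13]))
tab [ 0.0941 -0.2009  0.2112] 0.006795096085748296
```

```bash
python3 -c "
from plant import order
print(order.finish_job())"
```

```text
the job is handed in; nothing more can be done
None
```

I handed the job in at about 33 s of the 51 s allowed. The lever is sprung back in against the buffer at about 1.34 rad. The width guide hangs plumb on the bar, touching the collar. In the images the stop had not moved and any collar shift was under 1 pixel. I released everything and stayed clear of the buns and dish, but took no final picture of them. No verdict came back.

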